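# Third hand at the rip fence

## Task

Be my third hand while I screw the new pale wooden facing block to the saw's fence: stand it flat on the table, lengthwise along the blue sprung bar, and move it along the fence until you feel its end meet the red stop. Then, keeping its end at the stop, press the block squarely against the bar so that the bar gives about half of its 25 mm travel, never bottoming it, and finish while still holding the block there with that steady push: do not let go. Leave the other things on the table where they are.

Things in the scene. Friction and masses are not known exactly. Their poses are not given: they have to be found in the camera images.
- block_centre (a point): The loose facing block, pale wood, about 0.2 kg. Body 44 mm (own x) by 110 mm (own y), 50 mm high; centred on top a grip rib 26 mm thick (own x), 60 mm long (own y), 40 mm high: 90 mm high in all. The same turned half round. This point: its centre, 45 mm above its underside; own z up, where it stands on the table at the start.
- fence: The saw bench's rip fence: a fixed aluminium box rail, 380 mm long, 50 mm high, that carries a blue sprung bar on its robot side. Origin on the table below the middle of the bar's front face at rest; own y runs along the fence, own x points square into the fence, from the robot's side to the rail.
- bar_rest (a point): Middle of the front face of the blue bar while it is unpressed (this point stays with the fence), 24 mm above the table. Axes as the fence's. The bar is 280 mm long (own y), 18 mm thick, from 4 to 44 mm above the table; a 28 mm gap behind it, to the rail, is open to view from above.
- bar (a joint): How far the sprung bar is pushed back along the fence's own x, in m: 0 at rest, 0.025 when it bottoms. Its springs give 0.8 N per mm, with no preload.
- stop_face (a point): Red flip stop, rigid, clamped on the fence at a place that varies. Its leg, 20 mm wide, 6 to 62 mm high, hangs 4 to 45 mm in front of the bar's rest face; a red arm 52 to 62 mm high leads back over the bar to a clamp and knob on the rail, 83 mm high. This point: middle of the leg's face that the block's end meets, 30 mm up; the face looks along minus own y. Axes as the fence's.
- old_shoe: Bystander: an old dark wooden push shoe, 44 x 140 mm, 42 mm high; origin at its underside.
- tape: Bystander: a yellow and black tape measure, 65 x 40 mm, 62 mm high; origin at its underside.
- screws: Bystander: an open orange screw tray, 100 x 130 mm, 35 mm high; origin at its underside.
- driver: Bystander: a screwdriver lying flat.
- spanner: Bystander: a spanner lying flat.
- offcut: Bystander: a flat offcut of board, 90 x 110 mm, 30 mm high; origin at its underside.
There are look-alikes about, which are no part of the job. What is shaped like the part that bears block_centre but green is not meant.

How it is judged:
On the way, in this order (a step that is already met when the one before it is completed fails the run):
1. the block, flat on the table and along the fence, has come up to the stop with its end (within 3 mm) (y of block_centre in the frame of stop_face between -0.058 and -0.045 m and angle between the y axis of block_centre and the y axis of bar_rest, either way round below 0.15 rad and angle between block_centre's own z axis and vertical below 0.12 rad and height (world z) of block_centre below 0.055 m and x of block_centre in the frame of stop_face between -0.06 and 0.04 m), for 0.1 s.
2. the block, its end at the stop, presses the bar about half-way back, steadily (value of joint bar between 0.0075 and 0.0175 m and contact force between block and fence between 4.5 and 16 N and y of block_centre in the frame of stop_face between -0.059 and -0.05 m and angle between the y axis of block_centre and the y axis of bar_rest, either way round below 0.06 rad and angle between block_centre's own z axis and vertical below 0.1 rad and height (world z) of block_centre below 0.052 m and contact force between block and the fingers above 2 N), for 0.5 s.
At the end, for the whole second after the job is handed in: The robot still holds the block (fingers on block over 2 N), flat on the table (centre below 52 mm, tilt under 0.1 rad), along the fence within 0.06 rad, its end within 4 mm of the stop, the bar pushed back 7.5 to 17.5 mm and pressed by the block with 4.5 to 16 N, all at rest (all of step 2 and linear speed of block below 0.02 m/s); the arm keeps its last pose, push and grip.
It fails at once if the sprung bar is bottomed (value of joint bar above 0.024 m).
It fails at once if another thing on the table is moved by more than 30 mm (distance of any of old_shoe, tape, screws, driver, spanner, offcut from where it was at the start of the episode above 0.03 m).
It also fails if it takes over 42 s, if anything falls off the work surface, if the arm or the gripper's body presses on something with over 40 N, if the wrist force passes 120 N, or if a joint passes its speed limit or range.

## Robot

A 7-joint arm with a two-finger parallel gripper is mounted at the origin on the work surface. World frame = base frame: x ahead of the robot, y to its left, z up, the work surface at z = 0. Lengths are in m, angles in rad, forces in N, time in s.
With the tool pointing down it reaches from about 0.4 to 0.85 m from the base axis. Payload 10.4 kg.
Tool frame: the origin (TCP) lies on the centre line of the jaws, within the pads' length; the fingertips stand 8 mm ahead of it and the grasp point (between the pads) lies 11 mm behind it (r.finger_overhang is the distance from the TCP to the fingertips, in m); z points along the fingers, y is the line along which they close (so a half turn about z gives the same grasp; the last joint's range is limited). The gripper opens to 87 mm and grips with 3 to 60 N. Pads are 19 mm wide; open, the fingers measure 117 mm over their backs; the gripper's body (75 mm by 190 mm) begins 51 mm behind the grasp point.
Start: joints at [-1.311, 0.332, -0.065, 1.46, 0.022, 1.35, -0.088], TCP at [0.174, 0.6, 0.231] pointing down, gripper open.
Joint ranges: [-2.6, 2.6], [-0.5, 2.12], [-1.47, 1.34], [0.16, 2.42], [-1.27, 4.41], [0.06, 2.06], [-2.6, 2.6]. Speed limits (rad/s): [2.22, 2.22, 2.79, 2.79, 3.14, 3.14, 3.14].

## Interface

Orientations are given as a unit quaternion [x, y, z, w].
In Python, from bench import r, vision gives the robot as it stands.
- The arm moves only by the tool drive_tool, never from a script. Its argument "series" is a list of rows, each a list of 2 entries, a list of its own where there are three numbers: the shift along the world's x, y, z in cm, then the turn about the world's z in degrees. A call has exactly 10 rows; each row shifts and turns the commanded pose from where the row before left it; what a row does not reach is not made up. A row lasts 1/8 s, in which the tool goes at most 62.5 mm and 10.7 degrees, less where a joint would pass 70% of its speed; a pose out of reach is approached as far as the arm can. A call with a gripper value outside its range is refused whole. "hand" is the closure, from 0 (fully open) to 1 (shut), set as the call begins (left out, the last holds). The fingers move at their own pace and stop on an object; "newtons" is the grip in N (left out, the last holds). Time passes only in rows, so rows that do not move let the fingers close, or fill a call up. It gives the time, the measured TCP pose, the force, the opening and the grip force at its end, in the units of the state.
- r.read_state(): the state, without advancing time (a new reading comes with each control period).
- vision.camera(name): name is "scene" or "top" or "wrist"; returns a dict with "color" (480x640x3 uint8, red, green, blue), "intrinsics" (3x3 intrinsics, pixels), "R" (3x3) and "t" (3): a world point X has camera coordinates R X + t; the wrist camera has in their place "mount" (4x4, takes a point from camera to tool coordinates, whose origin is the TCP and whose axes are the flange's). Camera axes: x right, y down, z forward; pixel columns grow to the right and rows downward; lengths in m; the calibration is good to about 2 mm. A picture is of the moment at which its call begins: read the wrist's pose just before it. There is no depth.
- r.close_job(): hands the job in; it is judged then, once.
The state is a dict: "time": time; "joint_positions": joint angles; "joint_vel": joint speeds; "joint_torque": joint torques, N m; "ee_pos": TCP position; "eef_rot": TCP orientation; "ft_force": force on the tool from outside, world axes, zero at the start; "torque": the same for the moment, N m; "width": finger opening in m; "grip_force": force on a finger pad.
Only numpy, scipy, OpenCV 4.12 (cv2) and the standard library are available. Lean on these libraries where they do the work, as an engineer would, in place of code of your own. Each camera call takes 0.05 s, during which the arm holds its last target. There are 200 camera calls.

## Working session

There is one attempt and no reset: what is moved stays moved. The work goes in short steps, Python scripts to look and compute and a tool call to move; the robot and the scene stay as the last step left them, time stands still between calls to the robot, and variables do not carry over. Pictures are saved under pics/ and viewed, at most 10 in all, crops included, and the job is handed in when it is done.

Besides the shell and the picture viewer there is one more tool, called after "Request:" as name([rows], argument=value, ...), one row to a line, values as JSON. drive_tool: Moves the arm, as the interface text tells. Its arguments: {"type":"object","properties":{"series":{"type":"array"},"hand":{"type":"number"},"newtons":{"type":"number"}},"required":["series"]}

```bash
mkdir -p pics; ls; python3 - <<'E'
from bench import r, vision
import cv2
s=r.read_state(); print(s)
for n in("scene","top"):
    c=vision.camera(n); cv2.imwrite(f"pics/{n}0.png",c["color"][:,:,::-1]); print(n,c["intrinsics"],c["R"],c["t"])
E
```

```text
pics
{'time': 0.0, 'joint_positions': array([-1.31059794,  0.33286003, -0.06470856,  1.46095137,  0.02161316,
        1.34990497, -0.08849839]), 'joint_vel': array([-0.0011071 ,  0.00082961, -0.00030373, -0.00010861,  0.00202746,
       -0.00102041,  0.00043532]), 'joint_torque': array([ 1.87608362e-03, -6.23253751e+01,  2.61194736e-02, -3.89891875e+01,
       -6.11371058e-02,  4.00636217e-02,  1.18892222e-04]), 'ee_pos': array([0.1743007 , 0.59980494, 0.22975656]), 'eef_rot': array([ 1.40911721e-01,  9.90021908e-01, -7.11104335e-04, -6.21839610e-05]), 'ft_force': array([-0.56093404,  0.1164038 , -0.54807281]), 'torque': array([-0.01568593,  0.00727526, -0.01628124]), 'grip_force': 0.0, 'width': 0.08714521314645511}
scene [[602.72366778   0.         323.84441792]
 [  0.         602.72366778 236.43005409]
 [  0.           0.           1.        ]] [[-0.57202995  0.82004281  0.01765006]
 [ 0.57892316  0.41889105 -0.69955576]
 [-0.58105913 -0.38994882 -0.71436   ]] [ 0.30513016 -0.24987399  1.64055446]
top [[466.33124639   0.         314.57025289]
 [  0.         466.33124639 233.3719003 ]
 [  0.           0.           1.        ]] [[-0.01977358 -0.99973042  0.01216949]
 [-0.99527926  0.01852587 -0.09526795]
 [ 0.09501682 -0.01399583 -0.99537728]] [-0.02136386  0.50653583  1.17098389]
```

View pics/top0.png

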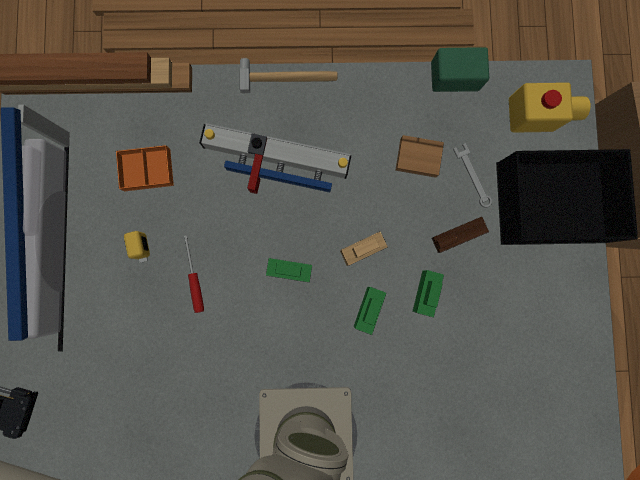

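View pics/scene0.png

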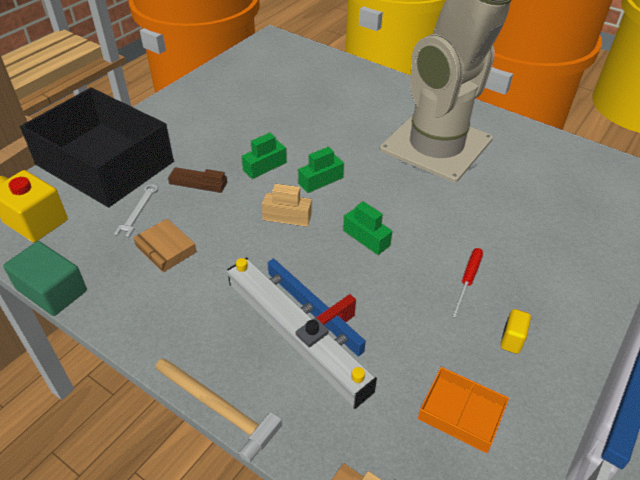

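The top view shows the pale wooden block at (364,248), the blue bar from (227,166) to (331,186), and the red stop leg at about (254,185). Things that could be taken for the block are the green ones at (289,270), (370,310) and (428,293), the offcut at (420,157) and the dark shoe at (460,234). I choose the pale one and check it in a close crop.

```bash
python3 - <<'E'
import cv2, numpy as np
t=cv2.imread("pics/top0.png"); s=cv2.imread("pics/scene0.png")
a=cv2.resize(t[115:275,215:400],None,fx=4,fy=4,interpolation=cv2.INTER_CUBIC)[:, :740]
cv2.imwrite("pics/crop1.png",cv2.resize(a,(694,600)))
for p in [(364,248),(352,252),(358,262),(280,176),(300,180),(254,185),(256,165)]: print(p,cv2.cvtColor(t,cv2.COLOR_BGR2HSV)[p[1],p[0]])
E
```

```text
(364, 248) [ 17 109 145]
(352, 252) [ 17 111 143]
(358, 262) [83 11 96]
(280, 176) [107 166  86]
(300, 180) [108 185  84]
(254, 185) [  0 182 105]
(256, 165) [  2 187 101]
```

View pics/crop1.png

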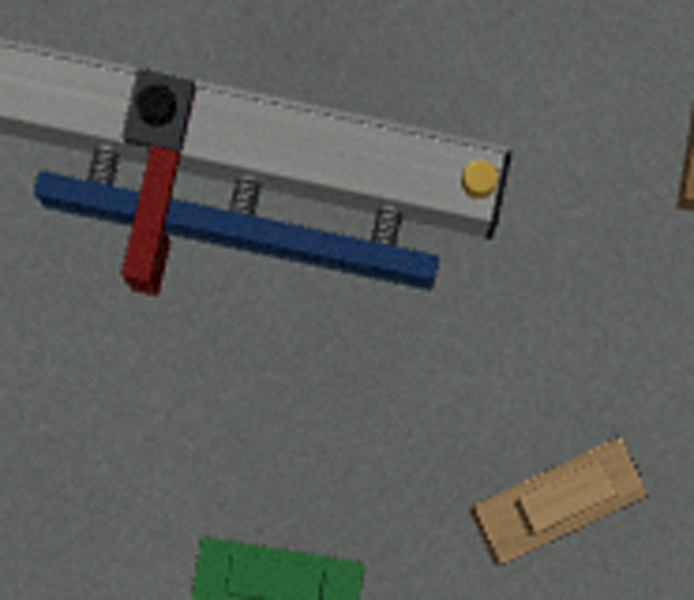

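The crop confirms a pale block with a top rib, long axis rising to the right, with the bar's bright top and darker front face, and the red leg with its right side face visible. Now I measure.

```bash
cat > m.py <<'E'
import cv2, numpy as np
from bench import r, vision
def hsv(c): return cv2.cvtColor(np.ascontiguousarray(c["color"][:,:,::-1]),cv2.COLOR_BGR2HSV)
def ray(c,uv,z,R=None,t=None):
    uv=np.asarray(uv,float).reshape(-1,2); R=c["R"] if R is None else R; t=c["t"] if t is None else t
    d=np.c_[uv,np.ones(len(uv))]@np.linalg.inv(c["intrinsics"]).T@R; C=-R.T@t
    return C+d*((z-C[2])/d[:,2])[:,None]
def blob(c,lo,hi,near):
    m=cv2.inRange(hsv(c),np.array(lo),np.array(hi)); n,l,s,ce=cv2.connectedComponentsWithStats(m)
    ok=[i for i in range(1,n) if s[i,4]>15]
    i=min(ok,key=lambda i:np.hypot(*(ce[i]-near))); return (l==i).astype(np.uint8),s[i],m
def rect(c,m,z):
    k=max(cv2.findContours(m,cv2.RETR_EXTERNAL,cv2.CHAIN_APPROX_NONE)[0],key=len)
    w=ray(c,k,z)[:,:2]*1000
    return cv2.minAreaRect(w.astype(np.float32))
E
python3 - <<'E'
from m import *
c=vision.camera("top"); print("cam",-c["R"].T@c["t"])
m,s,_=blob(c,[10,70,90],[25,160,255],(364,248)); print(s); print("block z50",rect(c,m,.05)); 
h=hsv(c)
b=cv2.inRange(h,np.array([100,120,30]),np.array([118,255,255])); b[:,:215]=0;b[:,345:]=0;b[:140]=0;b[210:]=0
for col in (228,235,270,290,310,325): print(col,[(y,h[y,col,2]) for y in np.where(b[:,col])[0]])
bw=((b>0)).astype(np.uint8); pts=np.argwhere(bw)[:,::-1]
print("bar ext px",pts[:,0].min(),pts[:,0].max())
# block: column value profile for side faces
print("blk V",h[240:268:2,352,2],h[236:262:2,376,2])
red=cv2.inRange(h,np.array([0,120,30]),np.array([6,255,255]))|cv2.inRange(h,np.array([172,120,30]),np.array([180,255,255]))
for row in range(150,196,3):
    x=np.where(red[row,235:275])[0]+235; print(row,[(i,h[row,i,2]) for i in x])
E
```

```text
cam [ 0.392459   -0.01435323  1.21408737]
[342 232  46  33 728]
block z50 ((465.0250549316406, -154.0430908203125), (43.170936584472656, 109.40531158447266), 24.09436798095703)
228 [(np.int64(161), np.uint8(95)), (np.int64(162), np.uint8(79)), (np.int64(163), np.uint8(84)), (np.int64(164), np.uint8(87)), (np.int64(165), np.uint8(83)), (np.int64(166), np.uint8(82)), (np.int64(167), np.uint8(74)), (np.int64(168), np.uint8(43)), (np.int64(169), np.uint8(40))]
235 [(np.int64(163), np.uint8(82)), (np.int64(164), np.uint8(84)), (np.int64(165), np.uint8(84)), (np.int64(166), np.uint8(84)), (np.int64(167), np.uint8(85)), (np.int64(168), np.uint8(86)), (np.int64(169), np.uint8(43)), (np.int64(170), np.uint8(48))]
270 [(np.int64(170), np.uint8(98)), (np.int64(171), np.uint8(86)), (np.int64(172), np.uint8(84)), (np.int64(173), np.uint8(88)), (np.int64(174), np.uint8(82)), (np.int64(175), np.uint8(84)), (np.int64(176), np.uint8(70)), (np.int64(177), np.uint8(42)), (np.int64(178), np.uint8(49))]
290 [(np.int64(174), np.uint8(90)), (np.int64(175), np.uint8(82)), (np.int64(176), np.uint8(83)), (np.
[... 3915 characters left out ...]
(np.int64(252), np.uint8(96)), (np.int64(253), np.uint8(101)), (np.int64(254), np.uint8(105)), (np.int64(255), np.uint8(65)), (np.int64(256), np.uint8(44)), (np.int64(257), np.uint8(38)), (np.int64(258), np.uint8(41))]
189 [(np.int64(248), np.uint8(54)), (np.int64(249), np.uint8(45)), (np.int64(250), np.uint8(53)), (np.int64(251), np.uint8(56)), (np.int64(252), np.uint8(75)), (np.int64(253), np.uint8(83)), (np.int64(254), np.uint8(93)), (np.int64(255), np.uint8(39)), (np.int64(256), np.uint8(39)), (np.int64(257), np.uint8(40))]
192 [(np.int64(252), np.uint8(55)), (np.int64(253), np.uint8(58)), (np.int64(254), np.uint8(50)), (np.int64(255), np.uint8(54)), (np.int64(256), np.uint8(43))]
195 []
```

```bash
python3 - <<'E'
from m import *
c=vision.camera("top"); V=hsv(c)[:,:,2].astype(float); H=hsv(c)
P=[]
for col in list(range(228,246))+list(range(264,328)):
    ys=[y for y in range(158,194) if 100<=H[y,col,0]<=118 and H[y,col,1]>120]
    e=[y for y in ys if V[y,col]>66]
    y=max(e); f=(V[y+1,col]-45)/40; P.append((col,y+.5+np.clip(f,0,.6)))
w=ray(c,P,.044)[:,:2]
vx,vy,x0,y0=cv2.fitLine(w.astype(np.float32),cv2.DIST_HUBER,0,.001,.001).ravel()
yf=np.array([vx,vy])*np.sign(vy); xf=np.array([yf[1],-yf[0]]); p0=np.array([x0,y0])
print("bar y axis",yf,"deg",np.degrees(np.arctan2(-yf[0],yf[1])),"xf",xf,"resid",np.std((w-p0)@xf))
ends=ray(c,[(224.5,167.5),(331,189)],.044)[:,:2]; print("bar ends",ends,np.diff((ends-p0)@yf))
S=ray(c,[(255.6,183),(254.9,186),(254.6,187.5)],.062)[:,:2]; L=ray(c,[(248,183),(247.5,186)],.062)[:,:2]
print("stop s",(S-p0)@yf,"left",(L-p0)@yf,"x",(S-p0)@xf)
F=ray(c,[(258.7,180),(258.2,186)],.006)[:,:2]; print("stop bottom s",(F-p0)@yf)
s=np.mean((S-p0)@yf)
stop=p0+s*yf
print("bar@stop",stop,"goal touch bar", stop-.055*yf-.022*xf,"gap6", stop-.055*yf-.028*xf,"gap6 short20",stop-.075*yf-.028*xf)
st=r.read_state(); print(st["ee_pos"],st["time"])
E
```

```text
bar y axis [0.23049882 0.9730726 ] deg -13.326441 xf [ 0.9730726  -0.23049882] resid 0.00047911828635260905
bar ends [[ 0.67708389  0.19544582]
 [ 0.61679811 -0.07485959]] [-0.27692259]
stop s [0.04567835 0.045688   0.0455708 ] left [0.06423819 0.06374796] x [-0.0282686  -0.03607117 -0.03994204]
stop bottom s [0.04829793 0.04602199]
bar@stop [0.65936731 0.10804256] goal touch bar [0.62528228 0.05959455] gap6 [0.61944385 0.06097754] gap6 short20 [0.61483387 0.04151608]
[0.17433819 0.59997225 0.23008562] 0.2
```

Request:
drive_tool([
  [[4,-4.5,0],-5],
  [[4,-4.5,0],-5],
  [[4,-4.5,0],-5],
  [[4,-4.5,0],-5],
  [[4,-4.5,0],-5],
  [[1.6,-5.3,0],-5],
  [[1.6,-5.3,0],-5],
  [[1.6,-5.3,0],-5],
  [[1.6,-5.3,0],-5],
  [[1.6,-5.3,0],-5],
], hand=0, newtons=30)

```text
time: 1.45
ee_pos: [0.4546, 0.1084, 0.2307]
eef_rot: [0.547, 0.837, 0.0, -0.0]
ft_force: [1.1, 0.2, 0.6]
width: 0.0867
grip_force: 0.0
```

Request:
drive_tool([
  [[0.2,-4.4,0],0],
  [[0.2,-4.4,0],0],
  [[0.2,-4.4,0],0],
  [[0.2,-4.4,0],0],
  [[0.2,-4.4,0],0],
  [[0.1,-4.4,0],0],
  [[0,0,-2],0],
  [[0,0,-2],0],
  [[0,0,0],0],
  [[0,0,0],0],
])

```text
time: 2.7
ee_pos: [0.4657, -0.1538, 0.1913]
eef_rot: [0.546, 0.838, 0.0, 0.0]
ft_force: [-0.1, 0.0, 0.3]
width: 0.0866
grip_force: 0.0
```

```bash
cat >> m.py <<'E'
from scipy.spatial.transform import Rotation as Ro
def wrist():
    s=r.read_state(); c=vision.camera("wrist"); T=np.eye(4); T[:3,:3]=Ro.from_quat(s["eef_rot"]).as_matrix(); T[:3,3]=s["ee_pos"]
    E=np.linalg.inv(T@c["mount"]); c["R"]=E[:3,:3]; c["t"]=E[:3,3]; return s,c
E
python3 - <<'E'
from m import *
s,c=wrist(); cv2.imwrite("pics/w1.png",c["color"][:,:,::-1])
y=Ro.from_quat(s["eef_rot"]).as_matrix()[:,1]; print("tool y deg",np.degrees(np.arctan2(y[1],y[0])))
m,st,_=blob(c,[10,60,60],[25,170,255],(320,240)); print(st)
print(rect(c,m,.05),rect(c,m,.09))
E
```

```text
tool y deg 23.80500733206672
[ 287  155   57  136 7279]
((464.1721496582031, -152.98611450195312), (43.48516082763672, 112.1638412475586), 24.099151611328125) ((460.0947265625, -143.18551635742188), (37.593963623046875, 96.96832275390625), 24.099123001098633)
```

View pics/w1.png

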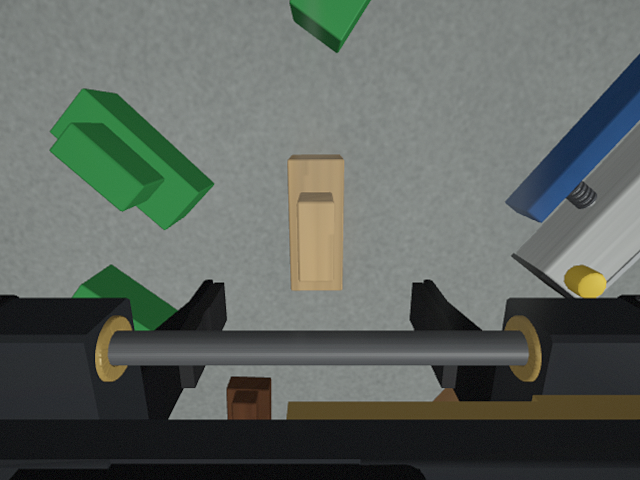

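The wrist picture shows the pale block upright at (316,222), centred between the open fingers. The measured centre (464, -153) mm and 24.1° agree with the top view. I descend and grip.

Request:
drive_tool([
  [[-0.1,0,-2.5],0.3],
  [[0,0,-2.5],0],
  [[0,0,-2.5],0],
  [[0,0,-2.5],0],
  [[0,0,-1.5],0],
  [[0,0,-1.3],0],
  [[0,0,0],0],
  [[0,0,0],0],
  [[0,0,0],0],
  [[0,0,0],0],
])

```text
time: 4.0
ee_pos: [0.4647, -0.1538, 0.063]
eef_rot: [0.544, 0.839, 0.0, 0.0]
ft_force: [-0.1, -0.4, -0.0]
width: 0.0869
grip_force: 0.0
```

Request:
drive_tool([
  [[0,0,0],0],
  [[0,0,0],0],
  [[0,0,0],0],
  [[0,0,0],0],
  [[0,0,0],0],
  [[0,0,0],0],
  [[0,0,0],0],
  [[0,0,0],0],
  [[0,0,0],0],
  [[0,0,0],0],
], hand=1, newtons=30)

```text
time: 5.25
ee_pos: [0.4643, -0.1538, 0.0625]
eef_rot: [0.544, 0.839, 0.0, -0.0]
ft_force: [-0.4, 0.0, -1.1]
width: 0.0259
grip_force: 30.0
```

Request:
drive_tool([
  [[0,0,1.5],0],
  [[0.5,2.3,0],-6],
  [[0.5,2.3,0],-6],
  [[1.5,2.3,0],-6],
  [[2,2.3,0],-6],
  [[2,2.3,0],-6],
  [[2.5,2.3,0],-6],
  [[2.8,2.4,0],-1.4],
  [[2.8,2.4,0],0],
  [[0,0,0],0],
])

```text
time: 6.5
ee_pos: [0.6119, 0.0352, 0.0781]
eef_rot: [0.783, 0.622, 0.0, 0.0]
ft_force: [-0.7, -1.4, -2.2]
width: 0.0256
grip_force: 30.0
```

```bash
python3 - <<'E'
from m import *
s=r.read_state(); y=Ro.from_quat(s["eef_rot"]).as_matrix()[:,1]; print(s["ee_pos"],s["ft_force"],"tool y deg",np.degrees(np.arctan2(y[1],y[0])))
c=vision.camera("top"); cv2.imwrite("pics/t2.png",cv2.resize(c["color"][130:250,210:370,::-1],None,fx=5,fy=5))
E
```

```text
[0.61186525 0.03521854 0.07805479] [-0.67955245 -1.37205906 -2.22877367] tool y deg -13.067756084550364
```

View pics/t2.png

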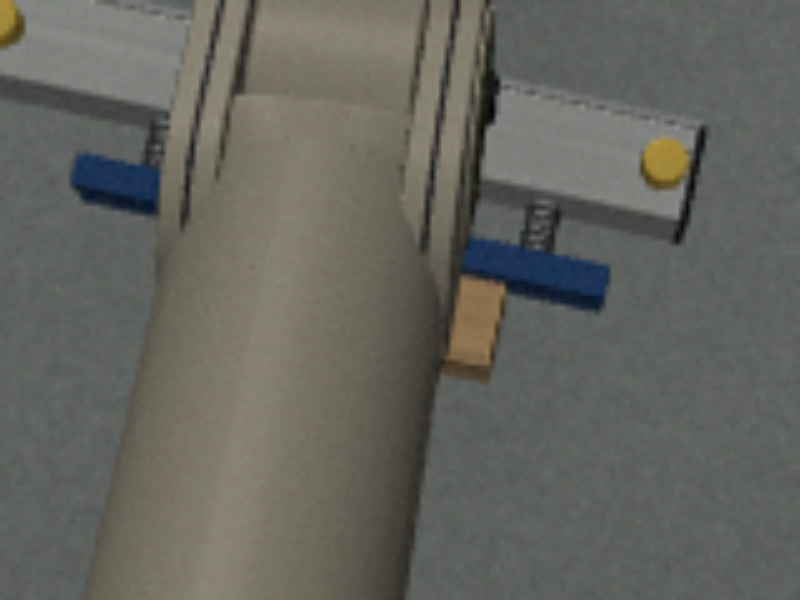

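The picture shows the block's free end at (475,325) in the crop, parallel to the bar with a small gap. I lower it and slide towards the stop.

Request:
drive_tool([
  [[0,0,-0.5],0],
  [[0,0,-0.5],0],
  [[0,0,-0.5],0],
  [[0.12,0.49,0],0],
  [[0.12,0.49,0],0],
  [[0.12,0.49,0],0],
  [[0.07,0.29,0],0],
  [[0.05,0.19,0],0],
  [[0,0,0],0],
  [[0,0,0],0],
])

```text
time: 7.8
ee_pos: [0.6152, 0.0515, 0.0626]
eef_rot: [0.784, 0.62, -0.0, 0.0]
ft_force: [0.3, 0.1, -2.8]
width: 0.0257
grip_force: 30.0
```

Request:
drive_tool([
  [[0.05,0.2,0],0],
  [[0.05,0.2,0],0],
  [[0.05,0.2,0],0],
  [[0.02,0.1,0],0],
  [[0,0,0],0],
  [[0,0,0],0],
  [[0,0,0],0],
  [[0,0,0],0],
  [[0,0,0],0],
  [[0,0,0],0],
])

```text
time: 9.05
ee_pos: [0.6169, 0.0587, 0.0626]
eef_rot: [0.784, 0.62, 0.0, 0.0]
ft_force: [0.5, 0.4, -2.2]
width: 0.0259
grip_force: 30.0
```

Request:
drive_tool([
  [[0.02,0.1,0],0],
  [[0,0,0],0],
  [[0.02,0.1,0],0],
  [[0,0,0],0],
  [[0,0,0],0],
  [[0,0,0],0],
  [[0,0,0],0],
  [[0,0,0],0],
  [[0,0,0],0],
  [[0,0,0],0],
])

```text
time: 10.3
ee_pos: [0.6173, 0.0607, 0.0626]
eef_rot: [0.784, 0.62, 0.0, 0.0]
ft_force: [1.1, -0.2, -2.4]
width: 0.0255
grip_force: 30.0
```

Request:
drive_tool([
  [[0.02,0.1,0],0],
  [[0,0,0],0],
  [[0,0,0],0],
  [[0,0,0],0],
  [[0,0,0],0],
  [[0,0,0],0],
  [[0,0,0],0],
  [[0,0,0],0],
  [[0,0,0],0],
  [[0,0,0],0],
])

```text
time: 11.55
ee_pos: [0.6175, 0.0614, 0.0626]
eef_rot: [0.784, 0.62, -0.0, 0.0]
ft_force: [-1.3, -3.9, -0.3]
width: 0.0259
grip_force: 30.0
```

Request:
drive_tool([
  [[0.02,0.1,0],0],
  [[0,0,0],0],
  [[0,0,0],0],
  [[0,0,0],0],
  [[0,0,0],0],
  [[0,0,0],0],
  [[0,0,0],0],
  [[0,0,0],0],
  [[0,0,0],0],
  [[0,0,0],0],
])

```text
time: 12.8
ee_pos: [0.6175, 0.0614, 0.0626]
eef_rot: [0.785, 0.62, -0.001, 0.0]
ft_force: [-2.8, -5.9, 0.2]
width: 0.0261
grip_force: 30.0
```

The force has risen to 6 N along the fence, so the block's end is at the stop. I now press towards the bar, square to it.

Request:
drive_tool([
  [[0.19,-0.05,0],0],
  [[0.2,-0.05,0],0],
  [[0.2,-0.05,0],0],
  [[0.19,-0.04,0],0],
  [[0.2,-0.05,0],0],
  [[0,0,0],0],
  [[0,0,0],0],
  [[0,0,0],0],
  [[0,0,0],0],
  [[0,0,0],0],
])

```text
time: 14.05
ee_pos: [0.6256, 0.0595, 0.0625]
eef_rot: [0.784, 0.62, -0.002, -0.001]
ft_force: [-11.8, -6.5, 8.4]
width: 0.0254
grip_force: 30.0
```

Request:
drive_tool([
  [[0.19,-0.05,0],0],
  [[0.2,-0.04,0],0],
  [[0,0,0],0],
  [[0,0,0],0],
  [[0,0,0],0],
  [[0,0,0],0],
  [[0,0,0],0],
  [[0,0,0],0],
  [[0,0,0],0],
  [[0,0,0],0],
])

```text
time: 15.3
ee_pos: [0.6285, 0.0588, 0.0625]
eef_rot: [0.784, 0.62, -0.002, -0.002]
ft_force: [-16.1, -6.0, 13.2]
width: 0.0256
grip_force: 30.0
```

```bash
cat > st.py <<'E'
from m import *
xf=np.array([.97307,-.2305]); yf=np.array([.2305,.97307]); o=np.array([.65937,.10804])
s=r.read_state(); d=s["ee_pos"][:2]-o; y=Ro.from_quat(s["eef_rot"]).as_matrix()[:,1]
print("t",s["time"],"x",d@xf,"y",d@yf,"Fx",s["ft_force"][:2]@xf,"Fy",s["ft_force"][:2]@yf,"Fz",s["ft_force"][2],"Mz",s["torque"],"deg",np.degrees(np.arctan2(y[1],y[0])))
E
python3 st.py
```

```text
t 15.3 x -0.018663734328469166 y -0.05500916157633607 Fx -14.234030731091416 Fy -9.556994492108101 Fz 13.154237821752355 Mz [-1.15493783  4.15729203  0.2313061 ] deg -13.328686678015698
```

```bash
cat > bar.py <<'E'
from st import *
def prof(c,P):  # centroid of blue brightness along fence x, sampled at bar-top height
    hs=hsv(c); B=(((hs[:,:,0]>=100)&(hs[:,:,0]<=118)&(hs[:,:,1]>120)&(hs[:,:,2]>66))).astype(np.float32)
    out=[]
    for sy in P:
        xs=np.arange(-.03,.06,.0005); w=o+xs[:,None]*xf+sy*yf
        X=np.c_[w,np.full(len(w),.044)]@c["R"].T+c["t"]; uv=X@c["intrinsics"].T; uv=(uv[:,:2]/uv[:,2:]).astype(np.float32)
        v=cv2.remap(B,uv[:,:1],uv[:,1:],cv2.INTER_LINEAR).ravel()
        out.append((xs@v/v.sum() if v.sum()>8 else np.nan, v.sum()*.5))
    return np.array(out)
ref=dict(color=cv2.imread("pics/top0.png")[:,:,::-1].copy())
c=vision.camera("top"); ref.update(R=c["R"],t=c["t"],intrinsics=c["intrinsics"])
P=np.r_[np.arange(-.18,-.10,.005),np.arange(.04,.09,.005)]
a,b=prof(ref,P),prof(c,P)
ok=(abs(b[:,1]-a[:,1])<3); print(np.c_[P,(b-a)[:,0]*1000,b[:,1]][ok].round(2).tolist()); print("bar mm",np.nanmedian((b-a)[ok,0])*1000)
cv2.imwrite("pics/t3_%d.png"%(s["time"]*10),cv2.resize(c["color"][130:250,210:370,::-1],None,fx=5,fy=5))
E
python3 bar.py; ls pics
```

```text
t 15.3 x -0.018663734328469166 y -0.05500916157633607 Fx -14.234030731091416 Fy -9.556994492108101 Fz 13.154237821752355 Mz [-1.15493783  4.15729203  0.2313061 ] deg -13.328686678015698
[[-0.18, 3.19, 16.91], [-0.18, 4.43, 15.88], [-0.17, 2.64, 15.91], [-0.16, 4.02, 17.23], [-0.16, 3.04, 15.89], [-0.15, 3.93, 18.4], [-0.15, 3.29, 15.91], [-0.14, 2.63, 15.91], [-0.14, 5.26, 15.91], [-0.13, 2.65, 15.88], [-0.13, 3.47, 17.41], [-0.12, 3.76, 15.92], [-0.12, 3.2, 16.96], [-0.11, 4.06, 16.63], [-0.11, 3.28, 14.53], [-0.1, 5.25, 15.92], [0.08, 2.52, 14.65]]
bar mm 3.2859180552971456
crop1.png
scene0.png
t2.png
t3_153.png
top0.png
w1.png
```

Request:
drive_tool([
  [[-0.02,-0.1,0.1],0],
  [[0.19,-0.05,0],0],
  [[0.2,-0.04,0],0],
  [[0.19,-0.05,0],0],
  [[0,0,0],0],
  [[0,0,0],0],
  [[0,0,0],0],
  [[0,0,0],0],
  [[0,0,0],0],
  [[0,0,0],0],
])

```text
time: 16.6
ee_pos: [0.6345, 0.0574, 0.0626]
eef_rot: [0.784, 0.621, -0.002, -0.002]
ft_force: [-10.7, -3.0, 2.6]
width: 0.0257
grip_force: 30.0
```

```bash
python3 bar.py|grep -v '\[\['
```

```text
t 16.6 x -0.012559604799604527 y -0.05496934856572811 Fx -9.730402765132279 Fy -5.437472040548644 Fz 2.557358000651226 Mz [-0.73894073  2.66640735  0.06774501] deg -13.28117772088876
bar mm 9.702427114057674
```

Request:
drive_tool([
  [[-0.01,-0.04,0.02],0],
  [[0.1,-0.02,0],0],
  [[0.1,-0.02,0],0],
  [[0.08,-0.02,0],0],
  [[0,0,0],0],
  [[0,0,0],0],
  [[0,0,0],0],
  [[0,0,0],0],
  [[0,0,0],0],
  [[0,0,0],0],
])

```text
time: 17.9
ee_pos: [0.6367, 0.0569, 0.0626]
eef_rot: [0.784, 0.621, -0.002, -0.003]
ft_force: [-12.7, -1.5, 3.6]
width: 0.0259
grip_force: 30.0
```

```bash
python3 bar.py|grep -v '\[\['; ls pics
```

```text
t 17.9 x -0.010295918839780028 y -0.05498889531715067 Fx -11.979112843273661 Fy -4.33734693052009 Fz 3.5545644220150785 Mz [-0.56477065  3.06710514  0.09812599] deg -13.263621039607745
bar mm 11.761372649770308
crop1.png
scene0.png
t2.png
t3_153.png
t3_166.png
t3_179.png
top0.png
w1.png
```

Request:
drive_tool([
  [[-0.01,-0.03,0],0],
  [[0,0,0],0],
  [[0,0,0],0],
  [[0,0,0],0],
  [[0,0,0],0],
  [[0,0,0],0],
  [[0,0,0],0],
  [[0,0,0],0],
  [[0,0,0],0],
  [[0,0,0],0],
])

```text
time: 19.2
ee_pos: [0.6367, 0.0569, 0.0626]
eef_rot: [0.784, 0.621, -0.002, -0.003]
ft_force: [-12.0, -2.0, 2.5]
width: 0.0259
grip_force: 30.0
```

```bash
python3 bar.py|grep -v '\[\['; python3 -c "
from m import *
c=vision.camera('scene'); cv2.imwrite('pics/s9.png',cv2.resize(c['color'][220:420,220:420,::-1],None,fx=3,fy=3))"
```

```text
t 19.2 x -0.010299433857178146 y -0.05501328034459404 Fx -11.197175660356185 Fy -4.6919189623704005 Fz 2.4673560374370593 Mz [-0.35726943  2.96523259  0.10803762] deg -13.252063189595319
bar mm 11.761372649770308
```

View pics/s9.png

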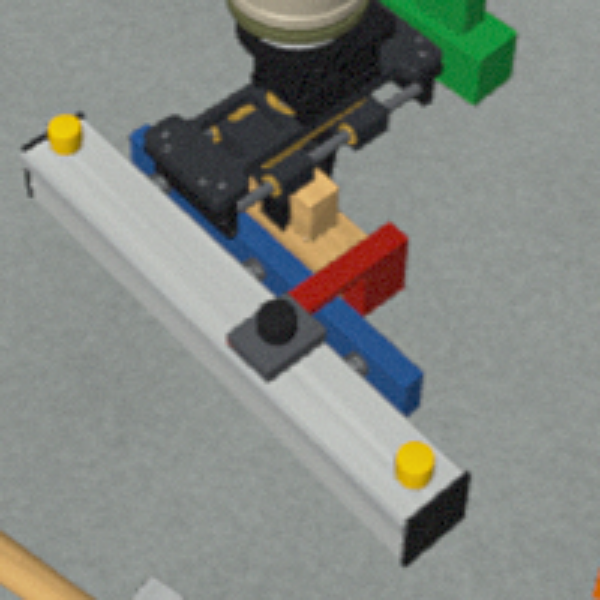

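The picture shows the block at (320,230) gripped by its rib, flat against the bar, with its end at the red leg (365,290). The bar is about half-way back and everything is at rest, so I hand in.

```bash
python3 -c "
from bench import r
print(r.close_job())"
```

```text
the job is handed in; nothing more can be done
None
```

I handed the job in with the arm still holding the block: it lies flat along the fence with its end at the red stop, and the bar is pressed back about 11.8 mm with a steady push of about 11 N measured at the wrist; the hand-in returned no verdict.

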